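Count three rings for polishing and hold the polisher's lid open

ROBOT

A 6-joint arm with a two-finger parallel gripper is mounted at the origin on the work surface. World frame = base frame: x ahead of the robot, y to its left, z up, the work surface at z = 0. Lengths are in mm, angles in rad, forces in N, time in s.
With the tool pointing down it reaches from about 275 to 825 mm from the base axis. Payload 5.2 kg.
Tool frame: the origin (TCP) lies at the very end of the fingers, on their centre line; the grasp point (between the pads) lies 19 mm behind it; z points along the fingers, y is the direction in which the jaws open and shut (so a half turn about z gives the same grasp; the last joint's range is limited). The gripper opens to 93 mm and grips with 3 to 60 N. Pads are 15 mm wide; open, the fingers measure 128 mm over their backs; the gripper's body (75 mm by 188 mm) begins 65 mm behind the grasp point.
Start: joints at [-1.503, 0.259, 1.535, -0, 1.348, -0.203], TCP at [147.147, -529.955, 218.653] pointing down, gripper open.
Joint ranges: [-3.14, 3.14], [-0.91, 2.08], [0.19, 2.58], [-1.22, 4.36], [0.22, 2.71], [-3.12, 3.12]. Speed limits (rad/s): [2.57, 2.57, 3.14, 3.14, 3.14, 3.14].

INTERFACE

Orientations are given as [roll, pitch, yaw] about the fixed x, y, z axes, in that order (R = Rz(yaw) Ry(pitch) Rx(roll)).
In Python, from bench import robot gives the robot as it stands. The module is installed in compiled form; this text tells all that it offers. Calls block until the motion is done:
- robot.move_ptp(position, orientation): joint-space move of the TCP to a pose.
- robot.move_linear(position, ori=None, speed=150, f_stop=None): straight line of the TCP; ori=None keeps the orientation; speed is the mean speed in mm/s. With f_stop (N) it stops when the force on the tool has changed by that much, and returns True; else False.
- robot.move_j(angles): joint-space move.
- robot.move_gripper(opening): opening from 0.0 (shut) to 1.0 (fully open); the grip force is fixed at half the most; returns when the fingers have stopped.
- robot.sleep(seconds).
- robot.inverse_kinematics(position, orientation): joint angles nearest the present ones, or None.
- robot.get_image(name): name is "side" or "top" or "wrist"; returns a dict with "img" (400x640x3 uint8, blue, green, red), "fovy" (degrees; the focal length in pixels is half the picture's height over the tangent of half this angle, whatever the lens; pixels are square), "cx", "cy" (the principal point, pixels), "eye" and "orientation" of the camera in the world. Camera axes: x right, y down, z forward; pixel columns grow to the right and rows downward; lengths in mm; the calibration is good to about 2 mm. The wrist camera is an equidistant fisheye: a pixel r from the principal point sees the ray r / f radians off the axis. A picture is of the moment at which its call begins. There is no depth.
A pose or a line that the arm cannot do raises robot.MotionError and nothing moves.
- robot.hand_in(): hands the job in, once; it reports no verdict.
Readings, each from a call of its own:
- robot.current_t(): time.
- robot.current_qpos(): joint angles.
- robot.current_joint_vel(): joint speeds.
- robot.current_joint_efforts(): joint torques, N m.
- robot.current_tcp_pos(): TCP position.
- robot.current_eef_rot(): TCP orientation.
- robot.current_contact_force(): force on the tool from outside, world axes, zero at the start.
- robot.current_ft_torque(): the same for the moment, N m.
- robot.current_gripper_width(): opening from 0.0 (shut) to 1.0 (fully open).
Only numpy, scipy, OpenCV 4.12 (cv2) and the standard library are available. Lean on these libraries where they do the work, as an engineer would, in place of code of your own. Each camera call takes 0.05 s, during which the arm holds its last target. There are 200 camera calls.

TASK

Count exactly three of the five silver rings from the red tray into the green dish, leaving the other two in the tray and the polisher's lid shut meanwhile. Then lift the polisher's blue lid by its orange tab and hold it open at 60 degrees from shut, steady, so that the jeweller can tip the batch in: it falls shut by itself, so finish while still holding it there with the gripper, with nothing else propping it. Leave the other things on the bench where they are.

Things in the scene. Friction and masses are not known exactly. Their poses are not given: they have to be found in the camera images.
- tray: shallow red plastic tray, fixed, 240 (its x) x 200 (its y), rim 18 high, walls and floor 5 thick; the origin is the centre of its underside on the bench. Five silver rings lie in it at least 54 apart centre to centre, their centres at least 35 from the walls
- dish: round shallow green metal batch dish, 350 g, loose on the bench; outside diameter 130 at the rim, inside diameter about 116 at the floor, 20 high, floor 5 thick; origin: centre of its underside, z up
- lid_tab (a point): grip point in the orange tab that sticks out, in the lid's plane, from the middle of the lid's front edge (towards the robot): 45 long, 22 wide along the hinge direction, 16 thick. The point is mid-width and mid-thickness, 26 out from the lid's edge and 19 short of the tab's end; lid shut, it is 117 above the bench. Nothing is under or beside the tab
- lid_hinge (a point): point on the hinge line of the lid, in the middle of its width, at the housing's far top edge, 117 above the bench and 192 from lid_tab; the point's y axis lies along the hinge and its x axis points level, away from the tab
- lid (a joint): angle of the lid in rad: 0 shut (level), growing as the tab side swings up and away from the robot, stop at 1.4; 60 degrees is 1.047. A light spring and its own weight (about 0.5 kg) shut it from any angle; about 2 to 4 N up at the tab lifts it
- polisher: the polisher: a fixed grey bench housing, 160 deep x 180 wide x 110 high, with a flat blue lid 12 thick on it. The origin is on the bench under the middle of its width, 30 behind the housing's front face and 130 in front of the hinge line; its x axis points from tab to hinge
- ring1: one of five equal silver ring bands, 18 g: 24 outside diameter, 19 inside, 10 high, lying flat in the red tray with its hole upright; origin: centre of its underside
- ring2: one of five equal silver ring bands, 18 g: 24 outside diameter, 19 inside, 10 high, lying flat in the red tray with its hole upright; origin: centre of its underside
- ring3: one of five equal silver ring bands, 18 g: 24 outside diameter, 19 inside, 10 high, lying flat in the red tray with its hole upright; origin: centre of its underside
- ring4: one of five equal silver ring bands, 18 g: 24 outside diameter, 19 inside, 10 high, lying flat in the red tray with its hole upright; origin: centre of its underside
- ring5: one of five equal silver ring bands, 18 g: 24 outside diameter, 19 inside, 10 high, lying flat in the red tray with its hole upright; origin: centre of its underside
- jar: amber glass jar with a black cap, 50 dia x 75 high (mm); a bystander, loose; origin on its underside
- block: bright steel bench block, 70 x 70 x 22 (mm); a bystander, loose; origin on its underside
- brush: flat hand brush lying on the bench, about 200 long (mm); a bystander, loose; origin on its underside
- hammer: light hammer lying on the bench, about 260 long (mm); a bystander, loose; origin on its underside
- mandrel: upright tapered steel ring mandrel on a 70 dia foot, 170 high (mm); a bystander, loose; origin on its underside
- pliers: pliers with yellow handles, about 145 long, lying on the bench (mm); a bystander, loose; origin on its underside

How it is judged (in metres and radians):
On the way:
1. exactly three rings lie in the dish, the other two in the tray, with the lid still shut (((distance between each of ring1, ring2, ring3 and dish below 0.055 m and distance between each of ring4, ring5 and dish above 0.055 m) or (distance between each of ring1, ring2, ring4 and dish below 0.055 m and distance between each of ring3, ring5 and dish above 0.055 m) or (distance between each of ring1, ring2, ring5 and dish below 0.055 m and distance between each of ring3, ring4 and dish above 0.055 m) or (distance between each of ring1, ring3, ring4 and dish below 0.055 m and distance between each of ring2, ring5 and dish above 0.055 m) or (distance between each of ring1, ring3, ring5 and dish below 0.055 m and distance between each of ring2, ring4 and dish above 0.055 m) or (distance between each of ring1, ring4, ring5 and dish below 0.055 m and distance between each of ring2, ring3 and dish above 0.055 m) or (distance between each of ring1, ring5 and dish above 0.055 m and distance between each of ring2, ring3, ring4 and dish below 0.055 m) or (distance between each of ring1, ring4 and dish above 0.055 m and distance between each of ring2, ring3, ring5 and dish below 0.055 m) or (distance between each of ring1, ring3 and dish above 0.055 m and distance between each of ring2, ring4, ring5 and dish below 0.055 m) or (distance between each of ring1, ring2 and dish above 0.055 m and distance between each of ring3, ring4, ring5 and dish below 0.055 m)) and (distance between ring1 and dish below 0.055 m or (x of ring1 in the frame of tray between -0.118 and 0.118 m and y of ring1 in the frame of tray between -0.098 and 0.098 m and height (world z) of ring1 below 0.03 m)) and (distance between ring2 and dish below 0.055 m or (x of ring2 in the frame of tray between -0.118 and 0.118 m and y of ring2 in the frame of tray between -0.098 and 0.098 m and height (world z) of ring2 below 0.03 m)) and (distance between ring3 and dish below 0.055 m or (x of ring3 in the frame of tray between -0.118 and 0.118 m and y of ring3 in the frame of tray between -0.098 and 0.098 m and height (world z) of ring3 below 0.03 m)) and (distance between ring4 and dish below 0.055 m or (x of ring4 in the frame of tray between -0.118 and 0.118 m and y of ring4 in the frame of tray between -0.098 and 0.098 m and height (world z) of ring4 below 0.03 m)) and (distance between ring5 and dish below 0.055 m or (x of ring5 in the frame of tray between -0.118 and 0.118 m and y of ring5 in the frame of tray between -0.098 and 0.098 m and height (world z) of ring5 below 0.03 m)) and height (world z) of dish below 0.008 m and angle between dish's own z axis and vertical below 0.12 rad and linear speed of each of ring1, ring2, ring3, ring4, ring5 below 0.03 m/s and value of joint lid below 0.06 rad and contact force between the fingers and ring1 below 0.1 N and contact force between the fingers and ring2 below 0.1 N and contact force between the fingers and ring3 below 0.1 N and contact force between the fingers and ring4 below 0.1 N and contact force between the fingers and ring5 below 0.1 N), for 0.2 s.
At the end, for the whole second after the job is handed in: The lid stands still at 60 degrees (within 6) from shut, borne by the gripper's fingers (contact over 0.5 N) and propped by no ring, dish or bystander; exactly three rings lie in the upright dish on the bench and the other two in the red tray (((distance between each of ring1, ring2, ring3 and dish below 0.055 m and distance between each of ring4, ring5 and dish above 0.055 m) or (distance between each of ring1, ring2, ring4 and dish below 0.055 m and distance between each of ring3, ring5 and dish above 0.055 m) or (distance between each of ring1, ring2, ring5 and dish below 0.055 m and distance between each of ring3, ring4 and dish above 0.055 m) or (distance between each of ring1, ring3, ring4 and dish below 0.055 m and distance between each of ring2, ring5 and dish above 0.055 m) or (distance between each of ring1, ring3, ring5 and dish below 0.055 m and distance between each of ring2, ring4 and dish above 0.055 m) or (distance between each of ring1, ring4, ring5 and dish below 0.055 m and distance between each of ring2, ring3 and dish above 0.055 m) or (distance between each of ring1, ring5 and dish above 0.055 m and distance between each of ring2, ring3, ring4 and dish below 0.055 m) or (distance between each of ring1, ring4 and dish above 0.055 m and distance between each of ring2, ring3, ring5 and dish below 0.055 m) or (distance between each of ring1, ring3 and dish above 0.055 m and distance between each of ring2, ring4, ring5 and dish below 0.055 m) or (distance between each of ring1, ring2 and dish above 0.055 m and distance between each of ring3, ring4, ring5 and dish below 0.055 m)) and (distance between ring1 and dish below 0.055 m or (x of ring1 in the frame of tray between -0.118 and 0.118 m and y of ring1 in the frame of tray between -0.098 and 0.098 m and height (world z) of ring1 below 0.03 m)) and (distance between ring2 and dish below 0.055 m or (x of ring2 in the frame of tray between -0.118 and 0.118 m and y of ring2 in the frame of tray between -0.098 and 0.098 m and height (world z) of ring2 below 0.03 m)) and (distance between ring3 and dish below 0.055 m or (x of ring3 in the frame of tray between -0.118 and 0.118 m and y of ring3 in the frame of tray between -0.098 and 0.098 m and height (world z) of ring3 below 0.03 m)) and (distance between ring4 and dish below 0.055 m or (x of ring4 in the frame of tray between -0.118 and 0.118 m and y of ring4 in the frame of tray between -0.098 and 0.098 m and height (world z) of ring4 below 0.03 m)) and (distance between ring5 and dish below 0.055 m or (x of ring5 in the frame of tray between -0.118 and 0.118 m and y of ring5 in the frame of tray between -0.098 and 0.098 m and height (world z) of ring5 below 0.03 m)) and height (world z) of dish below 0.008 m and angle between dish's own z axis and vertical below 0.12 rad and linear speed of each of ring1, ring2, ring3, ring4, ring5 below 0.03 m/s and value of joint lid between 0.942 and 1.152 rad and velocity of joint lid between -0.1 and 0.1 rad/s and contact force between the fingers and polisher above 0.5 N and contact force between polisher and ring1 below 0.2 N and contact force between polisher and ring2 below 0.2 N and contact force between polisher and ring3 below 0.2 N and contact force between polisher and ring4 below 0.2 N and contact force between polisher and ring5 below 0.2 N and contact force between polisher and dish below 0.2 N and contact force between polisher and jar below 0.2 N and contact force between polisher and block below 0.2 N and contact force between polisher and brush below 0.2 N and contact force between polisher and hammer below 0.2 N and contact force between polisher and mandrel below 0.2 N and contact force between polisher and pliers below 0.2 N); the arm keeps its last pose, push and grip.
It fails at once if another thing on the bench (jar, block, brush, hammer, mandrel, pliers) is moved more than 40 mm (distance of any of jar, block, brush, hammer, mandrel, pliers from where it was at the start of the episode above 0.04 m).
It also fails if it takes over 72 s, if anything falls off the work surface, if the arm or the gripper's body presses on something with over 40 N, if the wrist force passes 120 N, or if a joint passes its speed limit or range.

## Working session

There is one attempt and no reset: what is moved stays moved. The work goes in short steps, each a Python script; the robot and the scene stay as the last script left them, time stands still between calls to the robot, and variables do not carry over. Pictures are saved under pics/ and viewed, about 8 in all and at most 12, crops included, and the job is handed in when it is done.

```bash
mkdir -p pics; python3 - <<'E'
from bench import robot
import cv2
for n in("top","side"):
    d=robot.get_image(n); cv2.imwrite(f"pics/{n}0.png",d["img"])
    print(n,d["fovy"],d["cx"],d["cy"],d["eye"],d["orientation"])
print(robot.current_t(),robot.current_eef_rot())
E
```

```text
top 52.98785787931286 320.55733612129995 204.22278243588954 [ 343.40523966   -3.44712391 1300.29793335] [-2.91694107e+00  2.32868797e-04 -1.58140075e+00]
side 44.98795177172644 320.7420173075853 204.26867439088917 [ 304.83962051 1255.28494544 1020.61170134] [-2.18463315 -0.00600699 -2.90587006]
0.1 [-3.14004728e+00 -3.00147803e-04  2.70794621e-01]
```

View pics/top0.png

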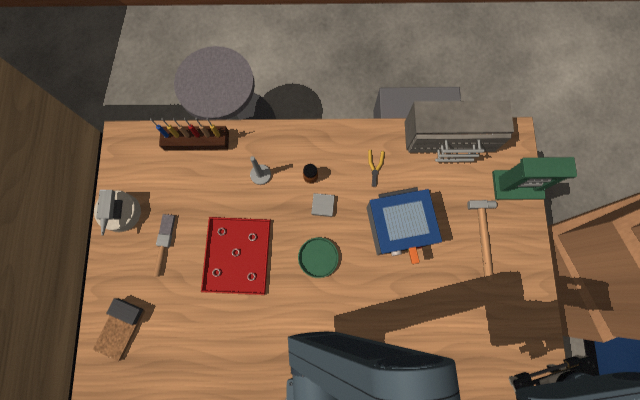

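View pics/side0.png

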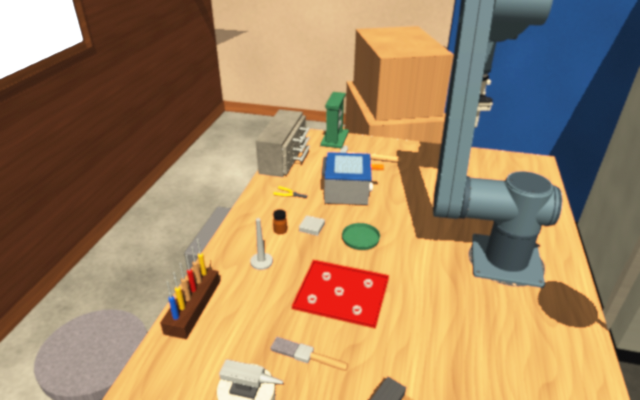

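The top view shows the tray at about (237,255) px with rings at (221,231), (252,237), (236,252), (216,272) and (251,277). The dish is at (319,257) and the orange tab at (414,255). The side view shows the same things: the tray at (341,292), the dish at (361,236) and the tab at (377,167).

```bash
cat > h.py <<'E'
from bench import robot
import cv2, numpy as np
from scipy.spatial.transform import Rotation as Ro
def shot(n,save=None):
    d=robot.get_image(n); d["name"]=n; d["R"]=Ro.from_euler("xyz",d["orientation"]).as_matrix()
    if save: cv2.imwrite(f"pics/{save}.png",d["img"])
    return d
def ray(d,p):
    f=200/np.tan(np.radians(d["fovy"])/2); v=(np.array(p,float)-[d["cx"],d["cy"]])/f
    if d["name"]=="wrist":
        r=np.linalg.norm(v)+1e-12; c=np.r_[v/r*np.sin(r),np.cos(r)]
    else: c=np.r_[v,1]/np.linalg.norm(np.r_[v,1])
    return np.array(d["eye"]),d["R"]@c
def plane(d,p,z):
    e,r=ray(d,p); return e+r*(z-e[2])/r[2]
def tri(*rs):
    A=[np.eye(3)-np.outer(r,r) for _,r in rs]; b=[a@e for a,(e,_) in zip(A,rs)]
    x=np.linalg.solve(sum(A),sum(b)); return x,[round(float(np.linalg.norm(a@x-c)),1) for a,c in zip(A,b)]
def mask(d,h0,h1,s=120,v=50):
    H=cv2.cvtColor(d["img"],cv2.COLOR_BGR2HSV)
    lo,hi=(h0,s,v),(h1,255,255)
    return cv2.inRange(H,lo,hi) if h0>=0 else cv2.inRange(H,(0,s,v),hi)|cv2.inRange(H,(180+h0,s,v),(180,255,255))
def blobs(m,amin,amax=1e9):
    n,l,st,c=cv2.connectedComponentsWithStats(m)
    return [(c[i],int(st[i,4]),st[i,:4],(l==i).astype(np.uint8)) for i in range(1,n) if amin<=st[i,4]<=amax]
def rings(d,amin,fill=41):
    b=max(blobs(mask(d,-6,6,130,60),200),key=lambda b:b[1])
    cs,_=cv2.findContours(b[3],cv2.RETR_CCOMP,cv2.CHAIN_APPROX_NONE)
    hull=cv2.convexHull(np.vstack(cs)); m=np.zeros(b[3].shape,np.uint8); cv2.drawContours(m,[hull],-1,1,-1)
    # silver = low saturation inside the tray; fill the holes
    s=cv2.cvtColor(d["img"],cv2.COLOR_BGR2HSV); w=((s[...,1]<110)&(s[...,2]>70)&(m>0)).astype(np.uint8)
    cs,_=cv2.findContours(w,cv2.RETR_EXTERNAL,cv2.CHAIN_APPROX_NONE)
    out=[]
    for c in cs:
        (u,v),(a,bb),_=cv2.minAreaRect(c)
        if a*bb>=amin: out.append((u,v,a,bb))
    return b,hull,out
E
python3 - <<'E'
from h import *
np.set_printoptions(precision=1,suppress=True)
D=[shot("top"),shot("side")]
for d in D:
    b,h,r=rings(d,25); print(d["name"],"tray",b[0],b[1],[tuple(np.round(x,1)) for x in r])
    print(" rings@15",[plane(d,x[:2],15)[:2] for x in r])
    q=cv2.approxPolyDP(h,8,True)[:,0]; print(" corners@18",[plane(d,x,18)[:2] for x in q])
    for nm,a in (("green",(60,90,100,40)),("orange",(6,16,170,120))):
        for x in blobs(mask(d,*a),15): print(" ",nm,x[0],x[1],x[2],plane(d,x[0],20 if nm=="green" else 117)[:2])
    for x in blobs(mask(d,100,125,120,40),300): print("  blue",x[0],x[1],cv2.minAreaRect(cv2.findNonZero(x[3])),plane(d,x[0],122))
E
```

```text
top tray [236.  255.7] 4526 [(np.float64(251.0), np.float64(276.5), np.float64(7.0), np.float64(6.0)), (np.float64(216.0), np.float64(272.0), np.float64(7.1), np.float64(7.1)), (np.float64(252.0), np.float64(237.0), np.float64(6.0), np.float64(6.0)), (np.float64(221.0), np.float64(231.5), np.float64(7.0), np.float64(6.0))]
 rings@15 [array([405.5, 215.7]), array([420.7, 326.9]), array([531., 216.]), array([550. , 316.8])]
 corners@18 [array([597.6, 357.3]), array([585.6, 158.6]), array([351.1, 176.3]), array([362.3, 370.2])]
  orange [413.4 255.1] 123 [409 247  10  17] [ 457.6 -277.5]
  blue [404.6 221.2] 1906 ((405.4219055175781, 220.80242919921875), (55.525211334228516, 61.95077133178711), 77.90524291992188) [ 557.9 -256.1  122. ]
  blue [617.8 355.7] 1427 ((617.2672729492188, 355.5431213378906), (35.291934967041016, 45.098514556884766), 86.633544921875) [ 173.  -825.5  122. ]
side tray [341.9 293.1] 4049 [(np.float64(356.5), np.float64(309.5), np.float64(7.0), np.float64(7.0)), (np.float64(311.5), np.float64(298.5), np.float64(7.0), np.float64(7.0)), (np.float64(338.5), np.float64
[... 656 characters left out ...]
650.7]
  orange [376.9 168.3] 38 [371 165  13   6] [ 453.9 -263.4]
  orange [279.8 226.2] 187 [273 218  15  16] [693.2 150.2]
  orange [340.3 294.1] 309 [291 259  98  70] [456.7 384.9]
  orange [163.9 317.7] 18 [161 311   8  14] [857.1 564.6]
  blue [454.8  25.7] 323 ((454.76995849609375, 25.609996795654297), (6.505383014678955, 52.46732711791992), 8.130102157592773) [  202.8 -2267.8   122. ]
  blue [564.1  86.9] 21395 ((553.5653076171875, 88.56900024414062), (141.3863525390625, 227.71495056152344), 21.670448303222656) [ -339.8 -1263.1   122. ]
  blue [347.  168.8] 590 ((347.8518981933594, 166.40658569335938), (45.34846115112305, 25.58452606201172), 2.4895527362823486) [ 557.6 -225.   122. ]
```

```bash
python3 - <<'E'
from h import *
np.set_printoptions(precision=1,suppress=True)
dn=[np.pi,0,0]
for i,(p,y) in enumerate([((400,-260,300),0.),((450,110,290),0.),((450,270,290),0.)]):
    robot.move_ptp(list(p),[np.pi,0,y]); robot.sleep(.1)
    d=shot("wrist",f"w{i}"); np.save(f"w{i}.npy",d,allow_pickle=True)
    print(robot.current_t(),d["fovy"],d["cx"],d["cy"],d["eye"],d["orientation"],robot.current_qpos())
t=[0.17]
for tilt in (0,10,20,30,40,50,60,70,80,90):
    for yy in(.18,):
        # tool z forward & down by tilt, tool y along hinge
        a=np.radians(tilt); c=Ro.from_euler("z",yy)
        z=np.array([np.cos(a),0,-np.sin(a)]); 
        res=[]
        for s in(1,-1):
            y=np.array([0,s,0]); R=np.c_[np.cross(y,z),y,z]
            o=(c*Ro.from_matrix(R)).as_euler("xyz")
            p=np.array([456,-277,117])+19*c.apply(z)
            q=robot.inverse_kinematics(list(p),list(o)); res.append(None if q is None else np.round(q,2))
        print(tilt,res)
E
python3 -c "
import cv2,numpy as np
a=[cv2.imread(f'pics/w{i}.png') for i in (0,1)]
cv2.imwrite('pics/w01.png',cv2.resize(np.vstack(a),(480,600)))"
```

```text
1.7583 65.70646984690485 321.504208448103 199.92571957264562 [ 474.3 -261.   464.9] [ 2.9  0.  -1.6] [-0.8  0.1  1.6 -0.   1.5  0.8]
3.3 65.70646984690485 321.504208448103 199.92571957264562 [525.1 108.8 455.3] [ 2.9  0.  -1.6] [-0.   0.1  1.6 -0.   1.5  1.6]
4.1333 65.70646984690485 321.504208448103 199.92571957264562 [525.1 268.4 455.4] [ 2.9 -0.  -1.6] [ 0.3  0.2  1.5 -0.   1.5  1.9]
0 [array([-1.6,  0.9,  2.3,  1.4,  1.6,  1.5]), array([-1.6,  0.9,  2.3,  1.4,  1.6, -1.6])]
10 [array([-1.6,  0.8,  2.3,  1.4,  1.4,  1.6]), array([-1.6,  0.8,  2.3,  1.4,  1.4, -1.5])]
20 [array([-1.5,  0.6,  2.3,  1.4,  1.3,  1.8]), array([-1.5,  0.6,  2.3,  1.4,  1.3, -1.3])]
30 [array([-1.4,  0.5,  2.3,  1.3,  1.1,  2. ]), array([-1.4,  0.5,  2.3,  1.3,  1.1, -1.1])]
40 [array([-1.3,  0.3,  2.2,  1.2,  1. ,  2.3]), array([-1.3,  0.3,  2.2,  1.2,  1. , -0.8])]
50 [array([-1.2,  0.3,  2.1,  1. ,  0.9,  2.6]), array([-1.2,  0.3,  2.1,  1. ,  0.9, -0.5])]
60 [array([-1.1,  0.2,  2. ,  0.7,  0.8,  3. ]), array([-1.1,  0.2,  2. ,  0.7,  0.8, -0.2])]
70 [array([-1. ,  0.2,  1.9,  0.4,  0.8, -3. ]), array([-1. ,  0.2,  1.9,  0.4,  0.8,  0.1])]
80 [array([-0.9,  0.3,  1.9,  0.2,  0.9, -2.7]), array([-0.9,  0.3,  1.9,  0.2,  0.9,  0.4])]
90 [array([-0.8,  0.3,  1.7, -0. ,  1.1, -2.5]), array([-0.8,  0.3,  1.7, -0. ,  1.1,  0.6])]<sys>:0: UserWarning: Gimbal lock detected. Setting third angle to zero since it is not possible to uniquely determine all angles.
```

View pics/w01.png

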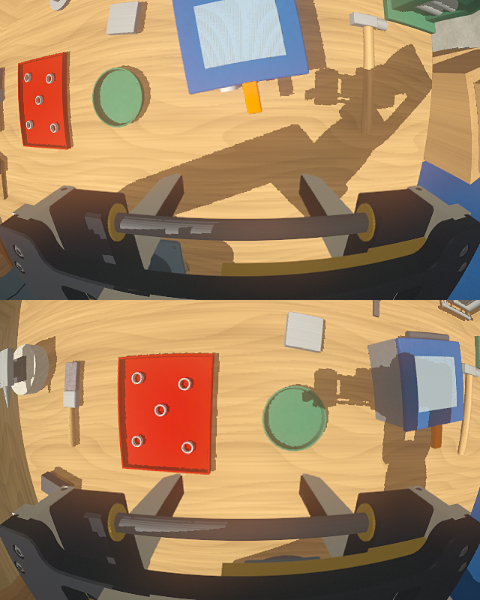

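View pics/w2.png

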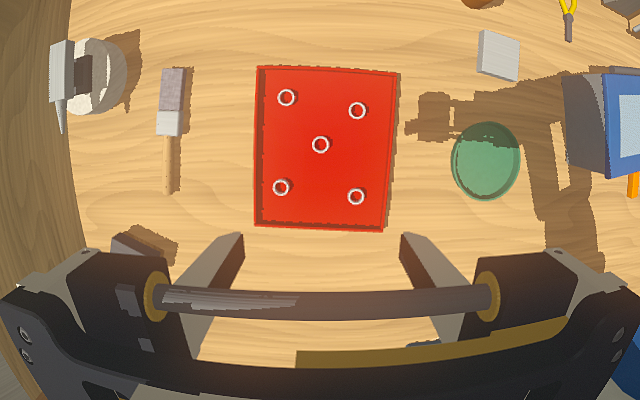

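The wrist views show all five rings clearly; in w2 they are at (287,97), (357,110), (320,144), (281,187) and (356,196). The dish is at (485,160) in w2, and the tab shows at (336,128) in w0. Next I triangulate them.

```bash
python3 - <<'E'
from h import *
np.set_printoptions(precision=1,suppress=True)
W=[np.load(f"w{i}.npy",allow_pickle=True).item() for i in range(3)]
R=[sorted([x for x in rings(d,60)[2]],key=lambda x:x[1]) for d in W]
for r in R: print([tuple(float(round(t,1)) for t in x) for x in r])
P=[[plane(d,x[:2],13) for x in r] for d,r in zip(W,R)]
for p in P[2]:
    js=[min(range(len(P[k])),key=lambda j:np.linalg.norm(P[k][j]-p)) for k in(0,1)]
    i=[np.allclose(p,x) for x in P[2]].index(True)
    rs=[ray(W[0],R[0][js[0]][:2]),ray(W[1],R[1][js[1]][:2]),ray(W[2],R[2][i][:2])]
    print("ring",p,P[1][js[1]],P[0][js[0]],"tri",*tri(*rs))
dr=[]
for d in W:
    for x in blobs(mask(d,60,90,60,30),1200):
        if x[2][1]>330: continue
        c,_=cv2.findContours(x[3],cv2.RETR_EXTERNAL,cv2.CHAIN_APPROX_NONE)
        e=cv2.fitEllipse(cv2.convexHull(max(c,key=len))); print("green",x[1],e,plane(d,e[0],20))
        if 3000<x[1]<8000 : dr.append(ray(d,e[0]))
if len(dr)>1: print("dish",*tri(*dr))
for d in W[:2]:
    for x in blobs(mask(d,8,18,190,110),150):
        c=cv2.minAreaRect(cv2.findNonZero(x[3])); bp=cv2.boxPoints(c)
        print("orange",d is W[0],x[1],c); print([plane(d,q,125)[:2] for q in bp],plane(d,c[0],125))
    for x in blobs(mask(d,100,125,120,40),2000):
        if x[2][1]>250: continue
        q=cv2.approxPolyDP(cv2.convexHull(cv2.findNonZero(x[3])),6,True)[:,0]; print("blue",x[1],[(p,plane(d,p,123)[:2]) for p in q])
h=rings(W[2],60)[1]; print([plane(W[2],x[0],18)[:2] for x in cv2.approxPolyDP(h,8,True)])
E
```

```text
[(36.5, 103.5, 11.0, 9.0), (66.0, 105.0, 12.0, 10.0), (51.5, 133.5, 11.0, 9.0), (39.0, 166.0, 10.0, 8.0), (72.0, 170.0, 12.0, 10.0)]
[(182.5, 103.5, 15.0, 15.0), (245.0, 112.0, 16.0, 16.0), (214.0, 146.5, 15.0, 16.0), (182.6, 187.7, 14.3, 14.8), (249.8, 196.1, 15.2, 15.7)]
[(286.0, 97.5, 16.3, 16.3), (356.5, 110.0, 16.0, 17.0), (320.0, 144.0, 16.0, 16.0), (280.5, 187.0, 16.0, 15.0), (356.0, 196.0, 16.0, 16.0)]
ring [550.3 318.3  13. ] [551.1 318.   13. ] [548.9 314.9  13. ] tri [550.4 319.    9.9] [1.0, 0.9, 0.4]
ring [532.2 218.8  13. ] [531.5 218.9  13. ] [530.4 215.7  13. ] tri [531.5 218.9  10.2] [0.8, 0.6, 0.9]
ring [483.1 270.5  13. ] [482.8 268.8  13. ] [481.5 267.3  13. ] tri [482.3 270.3  10.1] [0.8, 0.5, 0.5]
ring [420.  328.9  13. ] [420.3 327.7  13. ] [419.6 325.   13. ] tri [419.3 329.4   9.6] [0.1, 0.2, 0.1]
ring [406.1 217.1  13. ] [406.2 217.   13. ] [405.7 214.2  13. ] tri [405.4 217.2  10.4] [0.2, 0.5, 0.3]
green 1541 ((580.7496337890625, 16.995790481567383), (50.12055587768555, 116.32656860351562), 86.85842895507812) [ 707.  -750.1   20. ]
green 1697 ((483.3088073730469, 167.36691284179688), (65.0191421508789, 75.9662094116211), 61.60139083862305) [454.8  15.   20. ]
orange False 303 ((581.0, 181.5), (31.0, 14.0), 90.0)
[array([ 480.6, -243.2]), array([ 482.3, -276.3]), array([ 435.9, -288.6]), array([ 435.8, -254.1])] [ 459.  -264.6  125. ]
[array([597.2, 358.9]), array([587.7, 163. ]), array([351.8, 175.5]), array([363.4, 371.6])]
```

```bash
python3 - <<'E'
from h import *
np.set_printoptions(precision=1,suppress=True)
W=[np.load(f"w{i}.npy",allow_pickle=True).item() for i in range(3)]
H=[cv2.cvtColor(d["img"],cv2.COLOR_BGR2HSV) for d in W]
print(H[0][128,336],H[0][130,160],H[1][165,395],H[2][170,485],H[0][100,265],H[0][113,390])
for k,lo,hi in ((0,60,95),(1,60,95),(2,60,95)):
    for x in blobs(mask(W[k],lo,hi,45,25),2000):
        c,_=cv2.findContours(x[3],cv2.RETR_EXTERNAL,cv2.CHAIN_APPROX_NONE)
        e=cv2.fitEllipse(cv2.convexHull(max(c,key=len))); print("green",k,x[1],x[2],e,plane(W[k],e[0],20))
for k in(0,1):
    for x in blobs(mask(W[k],5,22,200,110),120):
        r=cv2.minAreaRect(cv2.findNonZero(x[3])); print("orange",k,x[1],x[2],r)
        for q in cv2.boxPoints(r): print("   ",q,plane(W[k],q,125)[:2])
    for x in blobs(mask(W[k],100,125,110,40),1500):
        q=cv2.approxPolyDP(cv2.convexHull(cv2.findNonZero(x[3])),6,True)[:,0]; print("blue",k,x[1],[(p.tolist(),plane(W[k],p,123)[:2].round().tolist()) for p in q])
E
```

```text
[ 20 236 255] [ 57  64 178] [ 60  68 169] [ 62  70 167] [110  98 193] [ 18 111 250]
orange 0 4670 [ 25  70  65 129] ((56.712799072265625, 135.3728485107422), (128.1405487060547, 58.638736724853516), 87.31622314453125)
    [24.4 72.7] [586.7 207.8]
    [83. 70.] [559.9  60.2]
    [ 89. 198.] [381.   68.5]
    [ 30.4 200.7] [376.8 224. ]
orange 0 741 [323 108  25  44] ((335.6346130371094, 129.67308044433594), (41.57661437988281, 18.63102912902832), 78.69007110595703)
    [322.4 111.1] [ 478.  -261.7]
    [340.7 107.5] [ 482.1 -281.5]
    [348.8 148.2] [ 437.2 -290.8]
    [330.6 151.9] [ 433.  -270.7]
blue 0 3303 [([392, 0], [611.0, -340.0]), ([409, 91], [503.0, -358.0]), ([277, 92], [500.0, -212.0]), ([367, 0], [608.0, -311.0])]
blue 0 1973 [([639, 296], [147.0, -992.0]), ([569, 252], [291.0, -655.0]), ([592, 228], [330.0, -702.0]), ([639, 237], [302.0, -885.0])]
blue 0 1588 [([596, 399], [-242.0, -1082.0]), ([639, 325], [42.0, -1079.0]), ([639, 399], [-485.0, -1583.0])]
orange 1 3899 [158  71 126 162] ((220.49996948242188, 151.49996948242188), (160.99996948242188, 124.99998474121094), 90.0)
    [158.  71.] [586.3 297.2]
    [283.  71.] [572.7 149.3]
    [283. 232.] [393.4 153.4]
    [158. 232.] [389.6 316.8]
orange 1 377 [167 171  26  49] ((179.5103302001953, 194.86866760253906), (49.725399017333984, 21.74403190612793), 85.03025817871094)
    [166.5 171. ] [467.4 292. ]
    [188.2 169.2] [468.7 262.5]
    [192.5 218.7] [408.5 263.9]
    [170.8 220.6] [405.5 294.7]
blue 1 2236 [([616, 159], [498.0, -354.0]), ([600, 163], [488.0, -309.0]), ([533, 69], [600.0, -155.0]), ([532, 55], [619.0, -154.0]), ([611, 57], [655.0, -328.0])]
blue 1 1562 [([604, 399], [-203.0, -755.0]), ([600, 393], [-145.0, -689.0]), ([639, 325], [104.0, -687.0]), ([639, 399], [-408.0, -1177.0])]
```

```bash
python3 - <<'E'
from h import *
np.set_printoptions(precision=1,suppress=True)
W=[np.load(f"w{i}.npy",allow_pickle=True).item() for i in range(3)]
rs=[]
for k in range(3):
    m=cv2.morphologyEx(mask(W[k],45,95,45,20),cv2.MORPH_CLOSE,np.ones((5,5)))
    for x in blobs(m,2000):
        if x[2][2]>110: continue
        c,_=cv2.findContours(x[3],cv2.RETR_EXTERNAL,cv2.CHAIN_APPROX_NONE)
        e=cv2.fitEllipse(cv2.convexHull(max(c,key=len))); print("green",k,x[1],x[2],e,plane(W[k],e[0],20)); rs.append(ray(W[k],e[0]))
if len(rs)>1: print(*tri(*rs))
T=shot("top"); t=[x for x in blobs(mask(T,5,20,170,110),15) if abs(x[0][0]-413)<6 and abs(x[0][1]-255)<8]
print([(x[0],x[1]) for x in t])
a=ray(W[0],(335.6,129.7)); b=ray(W[1],(581,181.5))
print("tab",tri(a,b)); S=shot("side"); 
s=[x for x in blobs(mask(S,5,20,150,100),15) if abs(x[0][0]-377)<8 and abs(x[0][1]-168)<8]
if s: print(s[0][0], tri(a,ray(S,s[0][0])))
E
```

```text
green 0 3515 [123  90  66  79] ((155.71505737304688, 129.41546630859375), (65.92852020263672, 79.18254852294922), 1.4147672653198242) [463.7   0.3  20. ]
green 1 5079 [350 115  85  86] ((392.0547180175781, 157.5745849609375), (84.40689086914062, 86.85368347167969), 28.417253494262695) [465.3   7.4  20. ]
green 2 3668 [451 123  69  78] ((485.5322570800781, 160.9144287109375), (68.73570251464844, 78.86489868164062), 10.355069160461426) [465.2  11.9  20. ]
[463.8   5.7  10.3] [0.4, 0.6, 0.4]
[(array([413.4, 255. ]), 121)]
tab (array([ 457. , -276.5,  114.5]), [0.1, 0.1])
[379.6 166.7] (array([ 451.7, -277.2,  116.1]), [5.5, 5.5])
```

```bash
cat >> h.py <<'E'
DN=[np.pi,0,0]
def pick(x,y):
    robot.move_ptp([x,y,60],DN)
    st=robot.move_linear([x,y,7],speed=80,f_stop=10); z=robot.current_tcp_pos()[2]
    robot.move_gripper(0.0); w=robot.current_gripper_width()*93
    robot.move_linear([x,y,60],speed=150); w2=robot.current_gripper_width()*93
    print("pick",st,round(z,1),"w",round(w,1),round(w2,1),"t",round(robot.current_t(),1)); return w2>20
def place(x,y):
    robot.move_linear([x,y,60],speed=250)
    st=robot.move_linear([x,y,8.5],speed=80,f_stop=8); z=robot.current_tcp_pos()[2]
    robot.move_gripper(.42); robot.move_linear([x,y,60],speed=150)
    print("place",st,round(z,1),"t",round(robot.current_t(),1))
E
python3 - <<'E'
from h import *
robot.move_gripper(.43)
if pick(482.3,270): place(464.5,6.5)
d=shot("wrist","w3"); np.save("w3.npy",d,allow_pickle=True)
E
```

```text
pick False 7.3 w 22.8 22.9 t 7.9
place True 7.4 t 10.8
```

View pics/w3.png

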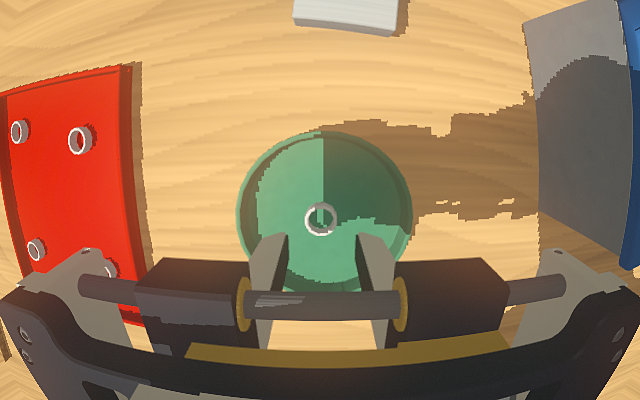

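The first ring lies flat near the dish's centre, at (320,219) px. I carry on with the other two.

```bash
python3 - <<'E'
from h import *
np.set_printoptions(precision=1,suppress=True)
if pick(531.5,218.9) :
    place(492.5,6.5)
    if pick(405.4,217.2): place(437.5,6.5)
robot.move_ptp([400,60,290],DN); robot.sleep(.2)
d=shot("wrist","w4"); np.save("w4.npy",d,allow_pickle=True); print(robot.current_t())
E
```

```text
pick False 7.1 w 22.4 22.4 t 13.5
place True 7.3 t 16.2
pick False 7.2 w 22.4 22.2 t 18.9
place True 7.4 t 21.6
22.8083
```

View pics/w4.png

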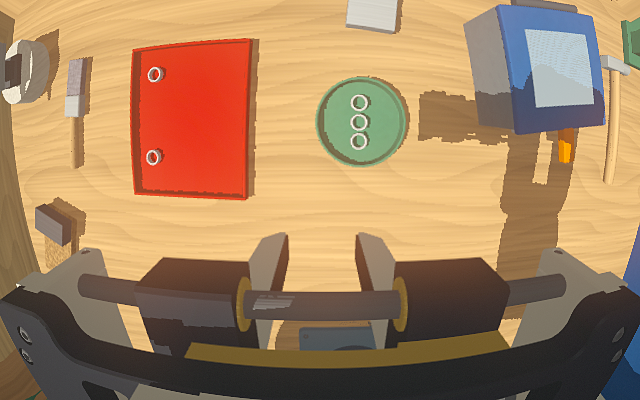

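The dish at (360,122) holds exactly three flat rings, and two remain in the tray at (155,74) and (153,157). Now I check reach for the lid arc.

```bash
cat >> h.py <<'E'
YAW=0.205; T=np.array([454.5,-277,117.]); C=Ro.from_euler("z",YAW); HX=C.apply([1,0,0]); HG=T+192*HX
def tool(th,t0,s,back=0):   # lid angle deg, tool tilt below lid plane, jaw sense
    a=np.radians(t0+th); b=np.radians(th)
    z=np.array([np.cos(a),0,-np.sin(a)]); y=np.array([0,s,0.])
    R=C*Ro.from_matrix(np.c_[np.cross(y,z),y,z])
    g=HG-192*np.cos(b)*HX+[0,0,192*np.sin(b)]
    return (g+C.apply(z)*(19-back)).tolist(), R.as_euler("xyz").tolist()
E
python3 - <<'E'
from h import *
np.set_printoptions(precision=2,suppress=True)
for t0 in(15,25,35,45):
  for s in(1,-1):
    Q=[robot.inverse_kinematics(*tool(th,t0,s)) for th in range(0,61,10)]
    pre=robot.inverse_kinematics(*tool(0,t0,s,60)); p,o=tool(0,t0,s,60); p[2]+=130; hi=robot.inverse_kinematics(p,o)
    print(t0,s,"pre",pre is not None and np.array(pre),"hi",hi is not None and np.array(hi))
    print(["X" if q is None else np.round(q,2).tolist() for q in Q[::2]])
E
```

```text
15 1 pre [-1.69  0.64  2.3   1.2   1.38  1.77] hi [-1.69  0.28  2.24  1.16  1.54  2.15]
[[-1.53, 0.68, 2.29, 1.37, 1.34, 1.75], [-1.35, 0.24, 2.17, 1.14, 1.12, 2.4], 'X', [-0.75, 0.21, 1.51, 0.22, 1.27, -2.57]]
15 -1 pre [-1.69  0.64  2.3   1.2   1.38 -1.37] hi [-1.69  0.28  2.24  1.16  1.54 -0.99]
[[-1.53, 0.68, 2.29, 1.37, 1.34, -1.4], [-1.35, 0.24, 2.17, 1.14, 1.12, -0.74], [-1.05, 0.1, 1.89, 0.68, 1.05, -0.0], [-0.75, 0.21, 1.51, 0.22, 1.27, 0.57]]
25 1 pre [-1.62  0.45  2.28  1.16  1.27  1.99] hi [-1.62  0.14  2.17  1.08  1.46  2.37]
[[-1.47, 0.52, 2.27, 1.32, 1.2, 1.94], [-1.25, 0.17, 2.1, 0.96, 1.03, 2.67], [-0.94, 0.13, 1.78, 0.45, 1.09, -2.9], [-0.66, 0.29, 1.38, 0.07, 1.41, -2.45]]
25 -1 pre [-1.62  0.45  2.28  1.16  1.27 -1.15] hi [-1.62  0.14  2.17  1.08  1.46 -0.77]
[[-1.47, 0.52, 2.27, 1.32, 1.2, -1.2], [-1.25, 0.17, 2.1, 0.96, 1.03, -0.47], [-0.94, 0.13, 1.78, 0.45, 1.09, 0.25], [-0.66, 0.29, 1.38, 0.07, 1.41, 0.7]]
35 1 pre [-1.52  0.29  2.23  1.08  1.17  2.24] hi [-1.52  0.04  2.09  0.97  1.38  2.6 ]
[[-1.39, 0.39, 2.23, 1.22, 1.06, 2.18], [-1.13, 0.14, 2.0, 0.74, 0.98, 2.95], [-0.83, 0.18, 1.66, 0.24, 1.18, -2.69], [-0.59, 0.38, 1.25, -0.06, 1.57, -2.36]]
35 -1 pre [-1.52  0.29  2.23  1.08  1.17 -0.9 ] hi [-1.52  0.04  2.09  0.97  1.38 -0.54]
[[-1.39, 0.39, 2.23, 1.22, 1.06, -0.97], [-1.13, 0.14, 2.0, 0.74, 0.98, -0.19], [-0.83, 0.18, 1.66, 0.24, 1.18, 0.45], [-0.59, 0.38, 1.25, -0.06, 1.57, 0.78]]
45 1 pre [-1.4   0.19  2.16  0.94  1.07  2.52] hi [-1.4  -0.02  1.99  0.82  1.31  2.83]
[[-1.28, 0.29, 2.17, 1.06, 0.94, 2.45], [-1.01, 0.15, 1.91, 0.5, 0.98, -3.04], [-0.73, 0.25, 1.55, 0.07, 1.3, -2.53], [-0.52, 0.48, 1.13, -0.18, 1.73, -2.31]]
45 -1 pre [-1.4   0.19  2.16  0.94  1.07 -0.62] hi [-1.4  -0.02  1.99  0.82  1.31 -0.31]
[[-1.28, 0.29, 2.17, 1.06, 0.94, -0.69], [-1.01, 0.15, 1.91, 0.5, 0.98, 0.1], [-0.73, 0.25, 1.55, 0.07, 1.3, 0.61], [-0.52, 0.48, 1.13, -0.18, 1.73, 0.83]]
```

```bash
python3 - <<'E'
from h import *
np.set_printoptions(precision=1,suppress=True)
p,o=tool(0,35,-1,60); p[2]+=130
robot.move_ptp(p,o); robot.sleep(.1)
d=shot("wrist","w5"); 
for x in blobs(mask(d,5,22,200,110),200):
    r=cv2.minAreaRect(cv2.findNonZero(x[3])); print(x[1],r,[plane(d,q,125)[:2] for q in cv2.boxPoints(r)])
print(robot.current_t())
E
```

```text
2590 ((71.13426971435547, 231.0177764892578), (50.138458251953125, 112.87342071533203), 31.50426483154297) [array([348.2, 174.9]), array([550.6, 187. ]), array([518.1,  40.5]), array([350.6,  46.4])]
401 ((322.5, 279.5), (19.0, 21.0), 0.0) [array([ 451.4, -267.4]), array([ 475.5, -262. ]), array([ 479.8, -282. ]), array([ 455.5, -286.7])]
24.6833
```

View pics/w5.png

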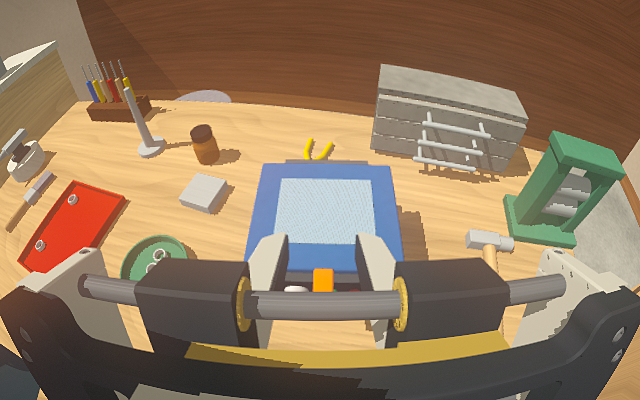

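The orange tab at (322,279) px sits centred between the fingers, and its lateral position agrees with the first measurement. I go in, grip and lift.

```bash
python3 - <<'E'
from h import *
np.set_printoptions(precision=1,suppress=True)
robot.move_gripper(.6)
p,o=tool(0,35,-1,60); robot.move_linear(p,o)
p,o=tool(0,35,-1); print("stop",robot.move_linear(p,o,speed=60,f_stop=10),robot.current_tcp_pos(),p)
robot.move_gripper(0.0); w=robot.current_gripper_width()*93; print("w",w,robot.current_contact_force(),robot.current_t())
if w>15:
    for th in range(5,61,5):
        robot.move_linear(*tool(th,35,-1),speed=50)
        f=robot.current_contact_force(); print(th,f,round(robot.current_gripper_width()*93,1))
        if np.linalg.norm(f)>60: print("high force"); break
robot.sleep(.5)
print(robot.current_t(),robot.current_contact_force(),np.array(robot.current_tcp_pos()))
shot("side","s1"); shot("top","t1"); shot("wrist","w6")
cv2.imwrite("pics/fin.png",np.vstack([cv2.resize(cv2.imread("pics/s1.png")[80:360,200:500],(600,560))]))
E
```

```text
stop False [ 469.7 -274.   106.2] [469.7379963321022, -273.83170335146406, 106.10204770933012]
w 22.02366996043077 [-0.1 -1.2 -0.2] 28.0167
5 [ 2.3 -3.1 -3.5] 21.6
10 [ 2.4 -4.7 -2.8] 22.0
15 [ 2.4 -5.7 -3.1] 21.6
20 [ 2.  -7.4 -4.2] 22.0
25 [ 0.  -8.2 -2.5] 22.2
30 [-0.5 -8.1 -2.5] 22.3
35 [ -0.8 -10.4  -1.5] 22.4
40 [ -1.9 -10.9  -0.7] 21.9
45 [ -2.6 -11.3  -0.2] 21.9
50 [ -2.9 -12.    0.6] 22.0
55 [ -2.6 -12.4   2.9] 21.8
60 [ -2.3 -11.8   3.1] 21.9
34.0167 [ -2.  -12.5   1.9] [ 544.4 -261.2  262.7]
```

View pics/fin.png

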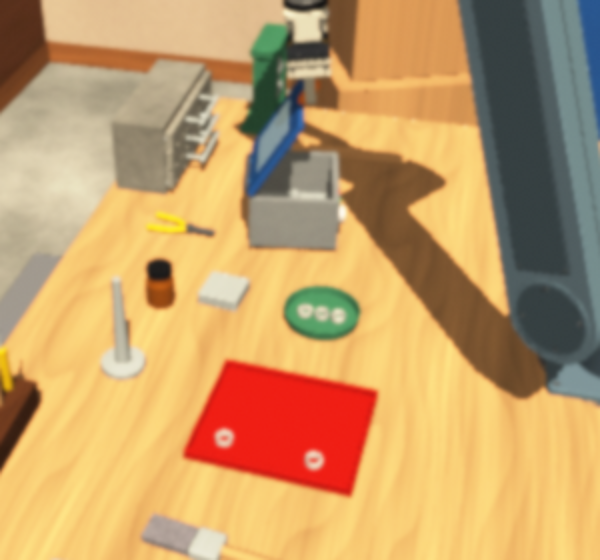

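View pics/w6.png

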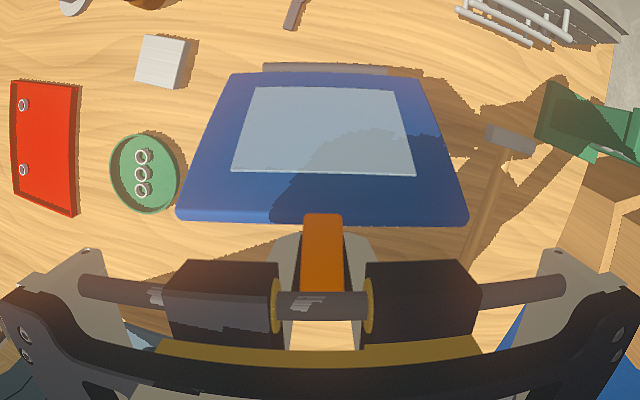

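The lid stands open with the tab between the fingers, three rings in the dish and two in the tray. I check its angle from the pictures before handing in.

```bash
python3 - <<'E'
from h import *
np.set_printoptions(precision=1,suppress=True)
HY=C.apply([0,1,0])
def ang(d,px,off,nm):
    e,r=ray(d,px); k=HG+off*HY; P=e+r*(((k-e)@HY)/(r@HY))
    v=P-k; print(nm,"radius",np.hypot(v@HX,v[2]),"deg",np.degrees(np.arctan2(v[2],-v@HX)))
d=shot("wrist"); s=shot("side"); t=shot("top")
for dd in(s,t):
  for x in blobs(mask(dd,100,125,110,40),100):
    if 300<x[0][0]<460 and 60<x[0][1]<260:
        q=cv2.approxPolyDP(cv2.convexHull(cv2.findNonZero(x[3])),3,True)[:,0]; print(dd["name"],x[1],q.tolist())
        if dd is s:
            for p in q: ang(s,p,90,str(p))
# wrist: front-edge corners across top plane: width 180 gives range
a,b=ray(d,(177,218)),ray(d,(468,225))
from scipy.optimize import least_squares
f=lambda x:(a[0]+x[0]*a[1])-(b[0]+x[1]*b[1])-180*HY
x=least_squares(f,[250,250]).x; m=(a[0]+x[0]*a[1]+b[0]+x[1]*b[1])/2-HG
print("wrist mid radius",np.hypot(m@HX,m[2]),"deg",np.degrees(np.arctan2(m[2],-m@HX)),f(x))
print(robot.current_t(),robot.current_contact_force())
E
```

```text
side 328 [[350, 121], [351, 143], [325, 177], [328, 152]]
[350 121] radius 236.11363530179176 deg 69.80388653545802
[351 143] radius 166.6937219764242 deg 58.08316041873585
[325 177] radius 6.198914959094741 deg 64.4201314296484
[328 152] radius 106.17950672988773 deg 83.65135853667998
top 215 [[382, 217], [370, 200], [387, 196], [388, 208]]
wrist mid radius 167.58350974669577 deg 58.681694854640625 [ 3.6  0.7 -1.7]
34.3167 [ -1.3 -11.6   2.6]
```

```bash
python3 -c "
from bench import robot
robot.hand_in(); print(robot.current_t())"
```

```text
the job is handed in; nothing more can be done
the job is handed in; nothing more can be done
```

I moved three rings one by one from the tray into the dish with the lid shut. Then I gripped the orange tab, swung the lid along its arc and handed in at about 34 s while still holding it open.

**Rings:** the last pictures show three rings lying flat in the dish and the other two in the tray.

**Lid angle:** I commanded 60°. The side view measured 58.1° and the wrist view 58.7°, both inside the 54–66° band.

**Grip:** the tab measured 22 mm between the fingers, as expected. The tool force was steady at about 12 N, nearly all sideways along the hinge, probably from a few mm or degrees of error in my estimate of the hinge's place or direction. It stayed far below the limits.

**Other checks:**
- One side-view estimate of the tab disagreed by about 5.5 mm, from a poor colour blob. I relied on the wrist views instead, which agreed with each other to about 2 mm.
- I did not measure whether the other things on the bench moved. None looked shifted in the pictures, and the arm met no unexpected contact.

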